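# Transfer the turned pieces to the finishing rack in reverse order

### The arm

A 7-joint arm with a two-finger parallel gripper is mounted at the origin on the work surface. World frame = base frame: x ahead of the robot, y to its left, z up, the work surface at z = 0. Lengths are in m, angles in rad, forces in N, time in s.
With the tool pointing down it reaches from about 0.425 to 1.025 m from the base axis. Payload 9.4 kg.
Tool frame: the origin (TCP) lies midway between the tips of the shut fingers; the grasp point (between the pads) lies 19 mm behind it; z points along the fingers, y is the line along which they close (so a half turn about z gives the same grasp; the last joint's range is limited). The gripper opens to 93 mm and grips with 3 to 60 N. Pads are 15 mm wide; open, the fingers measure 128 mm over their backs; the gripper's body (75 mm by 188 mm) begins 65 mm behind the grasp point.
Start: joints at [-1.403, 0.599, -0.003, 1.599, 0.002, 0.943, -0.08], TCP at [0.176, 0.703, 0.219] pointing down, gripper open.
Joint ranges: [-2.57, 2.57], [-0.35, 1.97], [-1.29, 1.29], [0.11, 2.56], [-1.05, 4.19], [0.11, 1.86], [-2.63, 2.63]. Speed limits (rad/s): [2.22, 2.22, 3.01, 3.01, 3.14, 3.14, 3.14].

### API

Orientations are given as a unit quaternion [x, y, z, w].
In Python, from workcell import robot gives the robot as it stands.
- The arm moves only by the shell command python3 -m crank 'ROWS' [FORCE]. ROWS is JSON, a list of rows, each a list of 3 entries, a list of its own where there are three numbers: the turn, a rotation vector about the tool's x, y, z in degrees, then the shift along the tool's x, y, z in mm, then the opening, from 0 (shut) to 1 (fully open). In form: [[[ax, ay, az], [x, y, z], jaw], ...]. A call has 1 to 5 rows; each row shifts and turns the commanded pose from where the row before left it, along the tool's axes as they then stand; what a row does not reach is not made up. A row lasts 1/8 s, in which the tool goes at most 62.5 mm and 10.7 degrees, less where a joint would pass 70% of its speed; a pose out of reach is approached as far as the arm can. A call is refused whole if a number of a shift passes 62.5 or a number of a turn 10.7, either way. A call with a gripper value outside its range is refused whole. The fingers move at their own pace and stop on an object; FORCE is the grip in N (left out, the last holds). Time passes only in rows, so rows that do not move let the fingers close. It gives the time, the measured TCP pose, the force, the opening and the grip force at its end, in the units of the state.
- robot.sense(): the state, without advancing time (a new reading comes with each control period).
- robot.capture(name): name is "side" or "top" or "wrist"; returns (picture, depth): 400x640x3 uint8, red, green, blue; 400x640 float32, m along the optical axis (not along the pixel's ray), 0 where there is no reading.
- robot.camera_params(name): a dict with "K" (3x3 intrinsics, pixels), "world_from_camera" (4x4, takes a point from camera to world coordinates). Camera axes: x right, y up, looking along -z (the intrinsics and any distortion apply to the point x, -y, -z); pixel columns grow to the right and rows downward; lengths in m; the calibration is good to about 2 mm. A picture is of the moment at which its call begins: read the wrist's pose just before it. camera_params takes no time and is no camera call; for the wrist camera it gives the pose at the moment of the call.
- robot.sign_off(): hands the job in; it is judged then, once.
The state is a dict: "t": time; "q": joint angles; "dq": joint speeds; "tau": joint torques, N m; "tcp_pos": TCP position; "tcp_rot": TCP orientation; "ft_force": force on the tool from outside, world axes, zero at the start; "ft_torque": the same for the moment, N m; "gripper_width": finger opening in m; "gripper_force": force on a finger pad.
Only numpy, scipy, OpenCV 4.12 (cv2) and the standard library are available. Lean on these libraries where they do the work, as an engineer would, in place of code of your own. Each camera call takes 0.05 s, during which the arm holds its last target. There are 200 camera calls.

### The job

The four turned wooden pieces stand on the dark rubber discs of the plain flat rack in the order in which they came off the lathe; move them all to the dark rack with pockets in reverse order, so that the piece nearest the robot goes to the pocket farthest from the robot, the next nearest to the next farthest, and so on, because the last one turned is to be oiled first. Stand one piece upright on the floor of each pocket and let go. Tip none of them over on the way, and leave the sanding block and the wax tin between the racks where they are.

Things in the scene. Friction and masses are not known exactly. Their poses are not given: they have to be found in the camera images.
- finial: Turned wooden finial: 38 mm foot, narrow neck, straight belly 34 mm across from 28 to 48 mm above its underside, then a slender spire; 78 mm tall, about 35 g. Grip the belly about 38 mm up. Solid of revolution, loose, always starts upright on a rubber disc (centred on it to 3 mm). Origin: centre of its underside, z up along its axis; yaw means nothing. 
- lidded_box: Turned wooden lidded box: a drum 44 mm across and 44 mm tall, with a 12 mm wide button on the lid up to 55 mm, about 55 g (lid does not come off). Grip the drum about 31 mm up. Solid of revolution, loose, always starts upright on a rubber disc (centred on it to 3 mm). Origin: centre of its underside, z up along its axis; yaw means nothing. 
- mushroom: Turned wooden mushroom: 38 mm foot, thin stem, cap 42 mm across with straight sides from 34 to 50 mm above its underside, domed top at 61 mm, about 40 g. Grip the cap about 42 mm up. Solid of revolution, loose, always starts upright on a rubber disc (centred on it to 3 mm). Origin: centre of its underside, z up along its axis; yaw means nothing. 
- ring_stand: Turned wooden ring stand: disc foot 44 mm across and 8 mm thick with a straight round post 18 mm across up to 73 mm, about 30 g. Grip the post about 45 mm up. Solid of revolution, loose, always starts upright on a rubber disc (centred on it to 3 mm). Origin: centre of its underside, z up along its axis; yaw means nothing. 
- pad1: Fixed dark rubber disc, 56 mm across, 4 mm thick, one of four in a row on the plain flat rack; origin: centre of its underside (12 mm above the table); pieces stand on its top (16 mm above the table). Which place in the row it has differs from start to start. The finial stands on it at the start.
- pad2: Fixed dark rubber disc, 56 mm across, 4 mm thick, one of four in a row on the plain flat rack; origin: centre of its underside (12 mm above the table); pieces stand on its top (16 mm above the table). Which place in the row it has differs from start to start. The lidded box stands on it at the start.
- pad3: Fixed dark rubber disc, 56 mm across, 4 mm thick, one of four in a row on the plain flat rack; origin: centre of its underside (12 mm above the table); pieces stand on its top (16 mm above the table). Which place in the row it has differs from start to start. The mushroom stands on it at the start.
- pad4: Fixed dark rubber disc, 56 mm across, 4 mm thick, one of four in a row on the plain flat rack; origin: centre of its underside (12 mm above the table); pieces stand on its top (16 mm above the table). Which place in the row it has differs from start to start. The ring stand stands on it at the start.
- plain_rack: Fixed flat mid-brown wooden board 286 x 76 x 12 mm on the robot's left or right, carrying the four rubber discs at x = -99, -33, 33, 99 mm, y = 0 of its own frame. Origin: centre of its underside, on the table. Its +x runs along its length away from the robot (the disc at -99 is nearest).
- pocket_rack: Fixed flat dark wooden board 286 x 76 x 12 mm on the other side, with four pockets 60 x 62 mm centred at x = -99, -33, 33, 99 mm, y = 0 of its own frame. Pocket floors 12 mm above the table; lips 6 mm wide, tops 18 mm above the table. Origin: centre of its underside, on the table. Its +x runs along its length away from the robot (pocket -99 is nearest).
- sanding_block: Bystander, loose: cork sanding block 75 x 45 x 21 mm with a red face, lying on the table between the racks. Origin: centre of its underside. Not to be disturbed.
- wax_tin: Bystander, loose: flat round metal tin 56 mm across, 24 mm tall, on the table between the racks. Origin: centre of its underside. Not to be disturbed.
Things that resemble listed ones, but are neither listed nor needed, are in the scene too. What is shaped like the mushroom but blue or orange is not meant.

How it is judged:
By the outcome, as a careful person would: the job done as asked, in the order asked, and still so for the second after the job is handed in, with the robot touching nothing.
It also fails if it takes over 123 s, if anything falls off the work surface, if the arm or the gripper's body presses on something with over 40 N, if the wrist force passes 120 N, or if a joint passes its speed limit or range.

## Working session

There is one attempt and no reset: what is moved stays moved. The work goes in short steps, Python scripts to look and compute and a shell command to move; the robot and the scene stay as the last step left them, time stands still between calls to the robot, and variables do not carry over. Pictures are saved under pics/ and viewed, at most 14 in all, crops included, and the job is handed in when it is done.

```bash
ls; mkdir -p pics
python3 - <<'E'
from workcell import robot
import cv2,numpy as np
s=robot.sense(); print({k:np.round(v,3).tolist() for k,v in s.items()})
for n in("top","side"):
    p,d=robot.capture(n); cv2.imwrite(f"pics/{n}0.png",p[:,:,::-1]); np.save(f"pics/{n}0.npy",d)
    c=robot.camera_params(n); print(n,{k:np.round(v,4).tolist() if not isinstance(v,str) else v for k,v in c.items()})
E
```

```text
pics
{'t': 0.0, 'q': [-1.403, 0.6, -0.003, 1.6, 0.002, 0.943, -0.08], 'dq': [-0.001, 0.002, -0.001, 0.0, -0.0, 0.002, -0.0], 'tau': [-0.003, -76.508, 1.496, -25.235, -0.052, 0.017, 0.0], 'tcp_pos': [0.176, 0.703, 0.218], 'tcp_rot': [0.122, 0.993, -0.001, -0.0], 'ft_force': [-0.115, -0.54, -0.136], 'ft_torque': [-0.034, 0.021, -0.026], 'gripper_force': 0.0, 'gripper_width': 0.093}
top {'K': [[432.7066, 0.0, 319.2855], [0.0, 432.7066, 198.6077], [0.0, 0.0, 1.0]], 'world_from_camera': [[-0.0241, 0.9961, -0.0854, 0.5084], [-0.9995, -0.0224, 0.0205, -0.0149], [0.0185, 0.0859, 0.9961, 1.0268], [0.0, 0.0, 0.0, 1.0]]}
side {'K': [[453.6974, 0.0, 316.785], [0.0, 453.6974, 192.0591], [0.0, 0.0, 1.0]], 'world_from_camera': [[0.9444, 0.2365, -0.2283, 0.3632], [-0.3286, 0.6547, -0.6808, -0.6087], [-0.0115, 0.7179, 0.696, 0.6593], [0.0, 0.0, 0.0, 1.0]]}
```

View pics/top0.png

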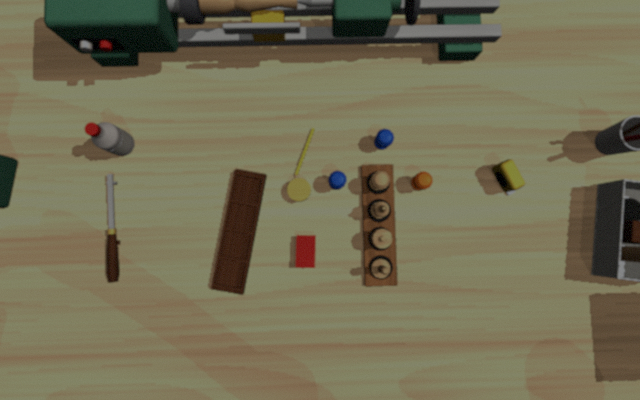

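View pics/side0.png

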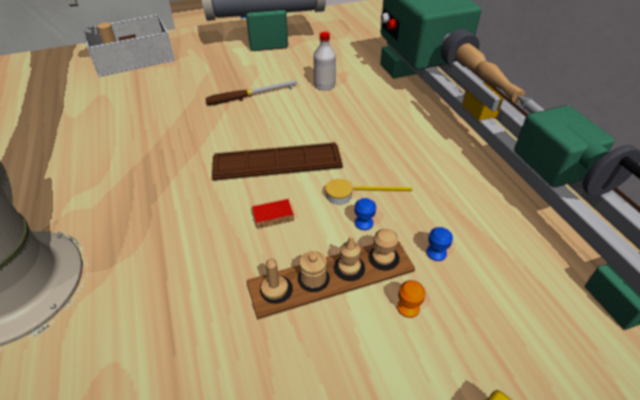

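The top view shows the plain rack at right, around (379,225). Nearest to farthest it holds the ring stand (381,267), box (381,239), finial (379,210) and mushroom (379,181). The pocket rack is at left, around (238,230), and the block (306,251) and tin (298,189) lie between. The blue items at (385,138) and (337,180) and the orange one at (422,180) are decoys.

```bash
cat > h.py <<'E'
import numpy as np,cv2
from workcell import robot
from scipy.spatial.transform import Rotation as R
def ray(c,uv,z):
    K,T=c["K"],c["world_from_camera"]; uv=np.atleast_2d(uv).astype(float)
    d=np.c_[(uv[:,0]-K[0][2])/K[0][0],-(uv[:,1]-K[1][2])/K[1][1],-np.ones(len(uv))]@np.array(T)[:3,:3].T
    o=np.array(T)[:3,3]; return o+d*((z-o[2])/d[:,2])[:,None]
def cloud(c,d):
    K,T=c["K"],np.array(c["world_from_camera"]); v,u=np.mgrid[:d.shape[0],:d.shape[1]]
    P=np.stack([(u-K[0][2])/K[0][0]*d,-(v-K[1][2])/K[1][1]*d,-d],-1)
    return P@T[:3,:3].T+T[:3,3]
def togo(xy=None,z=None,yaw=None):
    "remaining tool-frame shift (mm) and turn about tool z (deg); yaw=world direction of tool y (deg), mod 180"
    s=robot.sense(); M=R.from_quat(s["tcp_rot"]).as_matrix(); p=s["tcp_pos"]
    t=np.array([*xy,z]); y=np.degrees(np.arctan2(M[1,1],M[0,1]))
    dy=(yaw-y+90)%180-90; print("t",round(s["t"],2),"tcp",np.round(np.array(p)*1000,1),"yaw",round(y,2),"tilt",np.round(M[2],3),
     "shift",np.round(M.T@(t-p)*1000,1),"turn z",round(-dy,2))
E
python3 - <<'E'
from h import *
c=robot.camera_params("top"); im=cv2.imread("pics/top0.png"); d=np.load("pics/top0.npy"); P=cloud(c,d)
hsv=cv2.cvtColor(im,cv2.COLOR_BGR2HSV)
for uv in [(238,230),(322,300),(370,225),(381,239),(240,180)]: print(uv,hsv[uv[1],uv[0]],P[uv[1],uv[0]].round(4))
X,Y,Z=P[...,0],P[...,1],P[...,2]
def rect(m,z,n):
    m=cv2.morphologyEx(m.astype(np.uint8),cv2.MORPH_CLOSE,np.ones((3,3)))
    k,_=cv2.findContours(m,0,2); k=max(k,key=cv2.contourArea)
    r=cv2.minAreaRect(ray(c,k[:,0,:],z)[:,:2].astype(np.float32)*1000); print(n,np.round(r[0],1),np.round(r[1],1),round(r[2],2))
u=np.arange(640)[None]; v=np.arange(400)[:,None]
H,S,V=cv2.split(hsv)
rect((V<115)&(S>90)&(u>200)&(u<275)&(v>160)&(v<300),.018,"pocket")
rect((((H<14)&(S>110)&(V<150))|(V<70))&(u>355)&(u<400)&(v>158)&(v<292),.012,"plain")
for n,vv,lo in [("ring",267,.06),("box",239,.045),("fin",210,.05),("mush",181,.05)]:
    m=(abs(v-vv)<14)&(abs(u-380)<16); Zm=np.where(m,Z,0); q=m&(Z>lo)
    print(n,"top",Zm.max().round(4),q.sum(),"mid",[(a[q].min()+a[q].max())/2*1000 for a in(X,Y)],"mean",X[q].mean(),Y[q].mean())
E
```

```text
(238, 230) [ 11 157  60] [0.5263 0.1552 0.0133]
(322, 300) [ 30  59 129] [ 0.3592 -0.0366  0.0029]
(370, 225) [ 14 160  89] [ 0.5307 -0.1536  0.0104]
(381, 239) [ 19 102 108] [ 0.498  -0.1686  0.0705]
(240, 180) [  9 151  59] [0.6439 0.1501 0.0103]
pocket [525.8 155.9] [ 84.3 283.4] 78.02
plain [ 531.9 -171.9] [280.9  74.6] 0.1
ring top 1.0268 69 mid [np.float64(465.5231723370195), np.float64(-98.2179449997863)] mean 0.4336802526641685 -0.16659671059096373
box top 1.0268 314 mid [np.float64(500.0519654265249), np.float64(-105.12136069672883)] mean 0.49993728796664905 -0.1705974431608855
fin top 1.0268 189 mid [np.float64(544.467639473389), np.float64(-101.32591006088089)] mean 0.563507175248256 -0.1678971055811745
mush top 1.0268 284 mid [np.float64(579.4342467455137), np.float64(-103.66598854255474)] mean 0.6291386479021502 -0.17041258884061136
```

Run:
```python
import cv2
im=cv2.imread("pics/top0.png")[125:305,200:440]
cv2.imwrite("pics/crop0.png",cv2.resize(im,None,fx=3.3,fy=3.3,interpolation=cv2.INTER_CUBIC))
```

```text
(no output)
```

View pics/crop0.png

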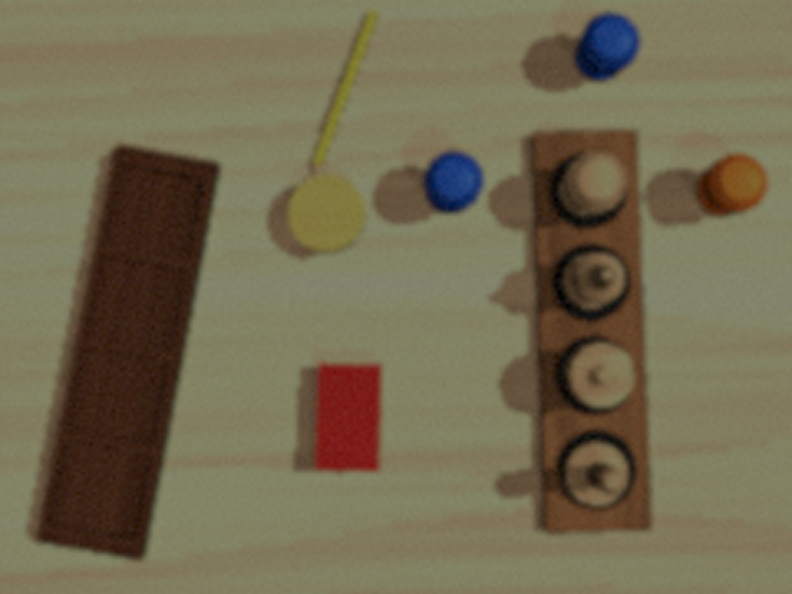

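The crop at 3.3x confirms the order, nearest first: ring stand (597,473), box (597,375), finial (595,282), then the natural-wood mushroom (590,187). The blue items at (608,46) and (453,181) and the orange one at (733,184) are the wrong colour. My pocket mask took in the shadow on the left, so I'll tighten it.

Run:
```python
from h import *
c=robot.camera_params("top"); im=cv2.imread("pics/top0.png")
H,S,V=cv2.split(cv2.cvtColor(im,cv2.COLOR_BGR2HSV))
u=np.arange(640)[None]; v=np.arange(400)[:,None]
def rect(m,z,n):
    m=cv2.morphologyEx(m.astype(np.uint8),cv2.MORPH_CLOSE,np.ones((3,3)))
    k,_=cv2.findContours(m,0,2); k=max(k,key=cv2.contourArea)
    r=cv2.minAreaRect(ray(c,k[:,0,:],z)[:,:2].astype(np.float32)*1000); print(n,np.round(r[0],1),np.round(r[1],1),round(r[2],2))
for t in (65,75,85): rect((V<t)&(H<16)&(S>110)&(u>200)&(u<275)&(v>160)&(v<300),.017,("pocket",t))
for n,box,z,m in [("red",(290,320,225,275),.021,(S>170)&((H<8)|(H>170))),("tin",(285,315,172,205),.024,(S>110)&(H>18)&(H<32)&(V>110))]:
    rect(m&(u>box[0])&(u<box[1])&(v>box[2])&(v<box[3]),z,n)
togo((.526,.154),.219,78)
```

```text
('pocket', 65) [525.  153.3] [ 73.2 279.2] 78.38
('pocket', 75) [525.1 153.9] [ 74.6 279.8] 78.39
('pocket', 85) [525.7 155.3] [ 77.2 280.5] 78.55
red [4.742e+02 3.000e-01] [41.6 68.8] 88.68
tin [619.2  11.6] [52.4 58.3] 58.15
t 0.1 tcp [175.6 702.9 217.9] yaw 75.98 tilt [-0.    -0.001 -1.   ] shift [-4.730e+02 -4.477e+02 -4.000e-01] turn z -2.02
```

```bash
python3 -m crank '[[[0,0,0],[-43,-40.7,0],1],[[0,0,-1],[-43,-40.7,0],1],[[0,0,-1],[-43,-40.7,0],1],[[0,0,0],[-43,-40.7,0],1],[[0,0,0],[-43,-40.7,0],1]]'
python3 -m crank '[[[0,0,0],[-43,-40.7,0],1],[[0,0,0],[-43,-40.7,0],1],[[0,0,0],[-43,-40.7,0],1],[[0,0,0],[-43,-40.7,0],1],[[0,0,0],[-43,-40.7,0],1]]'
python3 - <<'E'
from h import *
togo((.525,.154),.219,78.4); togo((.532,-.170),.219,90)
c=robot.camera_params("wrist"); print(np.round(c["K"],1).tolist(),np.round(c["world_from_camera"],3).tolist())
E
```

```text
t: 0.72
tcp_pos: [0.3402, 0.4549, 0.2185]
tcp_rot: [0.105, 0.994, -0.0, 0.0]
ft_force: [1.4, 0.4, -0.2]
gripper_width: 0.0934
gripper_force: 0.0
t: 1.35
tcp_pos: [0.508, 0.2112, 0.2186]
tcp_rot: [0.105, 0.995, -0.0, -0.0]
ft_force: [1.9, -0.0, -0.4]
gripper_width: 0.0934
gripper_force: 0.0
t 1.35 tcp [508.  211.2 218.6] yaw 77.98 tilt [ 0. -0. -1.] shift [-28.6 -52.4  -0.4] turn z -0.42
t 1.35 tcp [508.  211.2 218.6] yaw 77.98 tilt [ 0. -0. -1.] shift [-102.9 -367.8   -0.4] turn z -12.02
[[340.8, 0.0, 317.7], [0.0, 340.8, 202.3], [0.0, 0.0, 1.0]] [[0.209, -0.944, -0.256, 0.437], [0.978, 0.201, 0.055, 0.226], [-0.001, -0.262, 0.965, 0.385], [0.0, 0.0, 0.0, 1.0]]
```

```bash
python3 -m crank '[[[0,0,0],[-29,-52.4,0],1],[[0,0,0],[0,0,0],1]]' | tail -6
python3 - <<'E'
from h import *
c=robot.camera_params("wrist"); p,d=robot.capture("wrist"); cv2.imwrite("pics/w1.png",p[:,:,::-1]); np.savez("pics/w1.npz",d=d,K=c["K"],T=c["world_from_camera"])
E
python3 -m crank '[[[0,0,-3],[-10,-58,0],1],[[0,0,-3],[-10,-56,0],1],[[0,0,-3],[-10,-55,0],1],[[0,0,-3],[-10,-55,0],1],[[0,0,0],[-10,-53,0],1]]'|tail -6
python3 -m crank '[[[0,0,0],[0,-38,0],1],[[0,0,0],[0,0,0],1]]'|tail -6
python3 - <<'E'
from h import *
c=robot.camera_params("wrist"); p,d=robot.capture("wrist"); cv2.imwrite("pics/w2.png",p[:,:,::-1]); np.savez("pics/w2.npz",d=d,K=c["K"],T=c["world_from_camera"])
togo((.433,-.170),.2,90)
E
```

```text
t: 1.6
tcp_pos: [0.5258, 0.15, 0.2184]
tcp_rot: [0.109, 0.994, -0.001, 0.0]
ft_force: [-0.2, 0.6, 0.3]
gripper_width: 0.0923
gripper_force: 0.0
t: 2.28
tcp_pos: [0.545, -0.1242, 0.2187]
tcp_rot: [-0.001, 1.0, 0.0, 0.0]
ft_force: [0.4, 0.2, -0.3]
gripper_width: 0.0933
gripper_force: 0.0
t: 2.52
tcp_pos: [0.5446, -0.164, 0.2184]
tcp_rot: [0.002, 1.0, -0.0, -0.0]
ft_force: [0.3, 0.9, 0.1]
gripper_width: 0.0933
gripper_force: 0.0
t 2.58 tcp [ 544.7 -161.8  218.3] yaw 89.95 tilt [ 0.     0.001 -1.   ] shift [111.7  -8.3  18.4] turn z -0.05
```

View pics/w1.png

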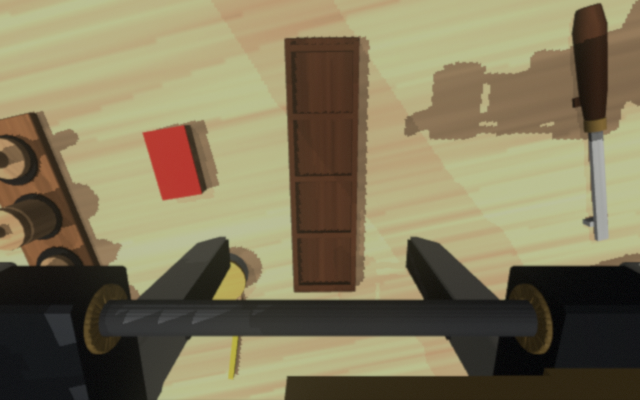

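View pics/w2.png

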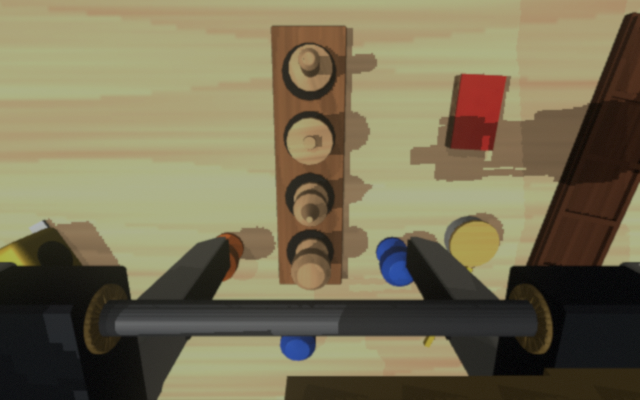

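The wrist views show the four pockets (w1, x 290–360, y 40–290) and the four pieces in a column (w2): ring (308,65), box (310,140), finial (311,205), mushroom (311,265). Next I'll cross-check the rack poses with rays from these.

Run:
```python
from h import *
for n,z,ux,vx,vt in [("w1",.018,(275,375),(25,297),110),("w2",.012,(262,352),(15,292),140)]:
    f=np.load(f"pics/{n}.npz"); c=dict(K=f["K"],world_from_camera=f["T"]); im=cv2.imread(f"pics/{n}.png")
    H,S,V=cv2.split(cv2.cvtColor(im,cv2.COLOR_BGR2HSV))
    u=np.arange(640)[None]; v=np.arange(400)[:,None]
    print(H[240,285],S[240,285],V[240,285],"wood",H[240,200],S[240,200],V[240,200])
    m=(((S>115)&(V<vt+20)&(H<17))|(V<50))&(u>ux[0])&(u<ux[1])&(v>vx[0])&(v<vx[1])
    m=cv2.morphologyEx(m.astype(np.uint8),cv2.MORPH_OPEN,np.ones((3,3)))
    k,_=cv2.findContours(m,0,2); k=max(k,key=cv2.contourArea); print(cv2.boundingRect(k))
    r=cv2.minAreaRect(ray(c,k[:,0,:]+.5,z)[:,:2].astype(np.float32)*1000); print(n,np.round(r[0],1),np.round(r[1],1),round(r[2],2))
    if n=="w2":
        P=cloud(c,f["d"]);X,Y,Z=P[...,0],P[...,1],P[...,2]
        for nm,cx,zl,zh,ztop in [("ring",.433,.05,.1,.089),("box",.499,.04,.062,.071),("fin",.565,.046,.062,.094),("mush",.631,.052,.068,.077)]:
            q=(abs(X-cx)<.030)&(abs(Y+.17)<.03)&(Z>zl)&(Z<zh)
            t=(abs(X-cx)<.030)&(abs(Y+.17)<.03)&(Z>.02)
            print(nm,q.sum(),"zmax",Z[t].max().round(4),"ymid",(Y[q].min()+Y[q].max())/2,"mean",X[q].mean(),Y[q].mean(),"xrange",X[q].min(),X[q].max())
```

```text
32 64 188 wood 32 50 185
(285, 38, 74, 253)
w1 [525.9 155.9] [ 73.6 278. ] 78.34
13 143 128 wood 32 63 171
(272, 26, 75, 258)
w2 [ 534. -173.] [ 74.9 283.3] 89.72
ring 465 zmax 0.091 ymid -0.17151605239171414 mean 0.4336913160611104 -0.1714904157194008 xrange 0.4238455165060195 0.4411795147238767
box 899 zmax 0.385 ymid -0.1724219109753597 mean 0.5002797923200816 -0.1721362829351865 xrange 0.47967373188684925 0.5226434083178736
fin 105 zmax 0.0963 ymid -0.17240481209988584 mean 0.5534321913871048 -0.17147872827065572 xrange 0.5500406825439919 0.5635782216863486
mush 317 zmax 0.0786 ymid -0.17211222897168452 mean 0.618575071981515 -0.1711226518838862 xrange 0.6113889355389159 0.6492091344461738
```

```bash
python3 -m crank '[[[0,0,0],[56,-5,0],0.65],[[0,0,0],[55,-4.5,0],0.65],[[0,0,0],[0,0,50],0.65],[[0,0,0],[0,0,50],0.65],[[0,0,0],[0,0,0],0.65]]'
python3 - <<'E'
from h import *
togo((.4335,-.171),.042,90)
E
```

```text
t: 3.2
tcp_pos: [0.4323, -0.169, 0.1165]
tcp_rot: [-0.001, 1.0, 0.001, -0.003]
ft_force: [-0.1, 0.8, 0.9]
gripper_width: 0.0607
gripper_force: 0.0
t 3.2 tcp [ 432.3 -169.   116.5] yaw 90.17 tilt [ 0.006  0.002 -1.   ] shift [-1.6 -2.1 74.5] turn z 0.17
```

```bash
python3 -m crank '[[[0,0,0],[-1,-2,25],0.65],[[0,0,0],[0,0,25],0.65],[[0,0,0],[0,0,24.5],0.65],[[0,0,0],[0,0,0],0.65]]'
python3 -m crank '[[[0,0,0],[0,0,0],0],[[0,0,0],[0,0,0],0],[[0,0,0],[0,0,0],0],[[0,0,0],[0,0,0],0],[[0,0,0],[0,0,0],0]]' 12
```

```text
t: 3.7
tcp_pos: [0.4352, -0.1726, 0.0446]
tcp_rot: [-0.001, 1.0, 0.0, -0.0]
ft_force: [-0.2, -0.4, 0.7]
gripper_width: 0.0605
gripper_force: 0.0
t: 4.32
tcp_pos: [0.4347, -0.1738, 0.0443]
tcp_rot: [0.0, 1.0, -0.0, 0.0]
ft_force: [-0.2, -0.4, 4.7]
gripper_width: 0.0175
gripper_force: 12.0
```

```bash
python3 -m crank '[[[0,0,0],[0,0,-20],0],[[0,0,0],[0,0,-50],0],[[0,0,0],[0,0,-50],0],[[0,0,0],[-15,25,0],0],[[0,0,0],[-26,43,0],0]]'
python3 -m crank '[[[0,0,0],[-30,49,0],0],[[0,0,0],[-30,49,0],0],[[0,0,0],[-30,49,0],0],[[0,0,0],[-30,49,0],0],[[0,0,0],[-20,33,0],0]]'
python3 -m crank '[[[0,0,0],[-7,11.6,0],0],[[0,0,0],[0,0,0],0]]'
python3 - <<'E'
from h import *
togo((.6225,.1348),.041,90)
p,d=robot.capture("top"); cv2.imwrite("pics/t2.png",cv2.resize(p[125:305,180:440,::-1],None,fx=3,fy=3))
E
```

```text
t: 4.95
tcp_pos: [0.4757, -0.1066, 0.1651]
tcp_rot: [0.002, 1.0, -0.0, 0.001]
ft_force: [0.4, 0.8, -1.6]
gripper_width: 0.0178
gripper_force: 12.0
t: 5.58
tcp_pos: [0.6165, 0.1261, 0.1638]
tcp_rot: [-0.001, 1.0, 0.0, -0.0]
ft_force: [-0.4, 0.4, -0.8]
gripper_width: 0.0176
gripper_force: 12.0
t: 5.82
tcp_pos: [0.6223, 0.1345, 0.1637]
tcp_rot: [-0.0, 1.0, -0.0, -0.0]
ft_force: [-0.3, -0.4, -0.2]
gripper_width: 0.0179
gripper_force: 12.0
t 5.83 tcp [622.3 134.5 163.7] yaw 90.01 tilt [ 0.001 -0.001 -1.   ] shift [ -0.3   0.3 122.7] turn z 0.01
```

View pics/t2.png

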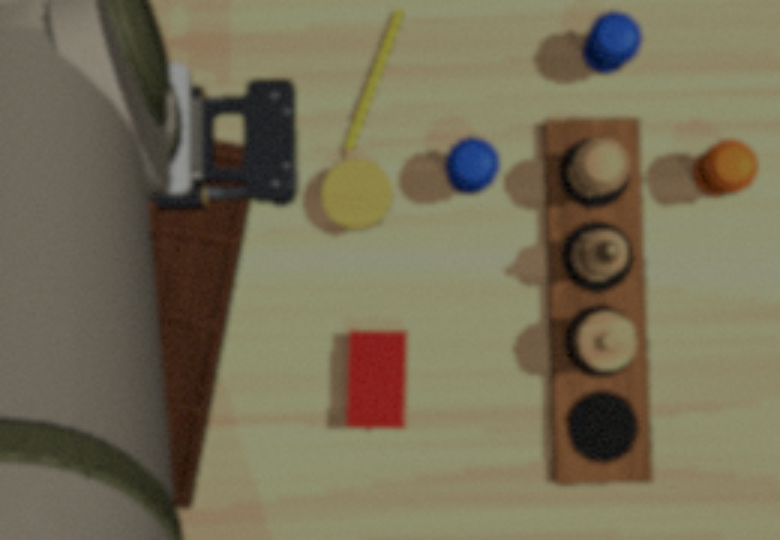

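The ring stand has left its pad, now empty at (602,427). The other three, the block and the tin haven't moved. I'll lower it into the far pocket.

```bash
python3 -m crank '[[[0,0,0],[0,0,50],0],[[0,0,0],[0,0,40],0],[[0,0,0],[0,0,20],0],[[0,0,0],[0,0,8],0],[[0,0,0],[0,0,0],0]]'
python3 -m crank '[[[0,0,0],[0,0,3],0],[[0,0,0],[0,0,2],0],[[0,0,0],[0,0,0],0]]'
```

```text
t: 6.5
tcp_pos: [0.6231, 0.1343, 0.0467]
tcp_rot: [0.001, 1.0, -0.0, 0.0]
ft_force: [-0.7, -0.5, -0.6]
gripper_width: 0.0177
gripper_force: 12.0
t: 6.88
tcp_pos: [0.6229, 0.1349, 0.0415]
tcp_rot: [0.0, 1.0, 0.0, 0.0]
ft_force: [-0.4, 0.2, 0.1]
gripper_width: 0.0175
gripper_force: 12.0
```

```bash
python3 -m crank '[[[0,0,0],[0,0,1],0],[[0,0,0],[0,0,0],0]]'
python3 -m crank '[[[0,0,0],[0,0,0],0.5],[[0,0,0],[0,0,0],0.5],[[0,0,0],[0,0,0],0.5],[[0,0,0],[0,0,-30],0.6],[[0,0,0],[0,0,-50],0.65]]'
python3 -m crank '[[[0,0,0],[0,0,-50],0.7],[[0,0,0],[0,0,0],0.7]]'
python3 - <<'E'
from h import *
togo((.500,-.1715),.031,90)
c=robot.camera_params("wrist"); p,d=robot.capture("wrist"); cv2.imwrite("pics/w3.png",p[:,:,::-1])
E
```

```text
t: 7.12
tcp_pos: [0.6229, 0.1349, 0.0404]
tcp_rot: [0.0, 1.0, 0.0, 0.0]
ft_force: [-0.0, -0.4, 2.9]
gripper_width: 0.0175
gripper_force: 12.0
t: 7.75
tcp_pos: [0.6217, 0.1345, 0.1194]
tcp_rot: [0.0, 1.0, -0.001, -0.002]
ft_force: [-0.3, 0.2, 0.7]
gripper_width: 0.0591
gripper_force: 0.0
t: 8.0
tcp_pos: [0.6249, 0.1352, 0.1742]
tcp_rot: [0.0, 1.0, 0.001, 0.003]
ft_force: [-0.5, -0.3, -0.5]
gripper_width: 0.0649
gripper_force: 0.0
t 8.0 tcp [624.9 135.2 174.2] yaw 89.96 tilt [-0.007  0.002 -1.   ] shift [ 125.6 -307.   141.8] turn z -0.04
```

View pics/w3.png

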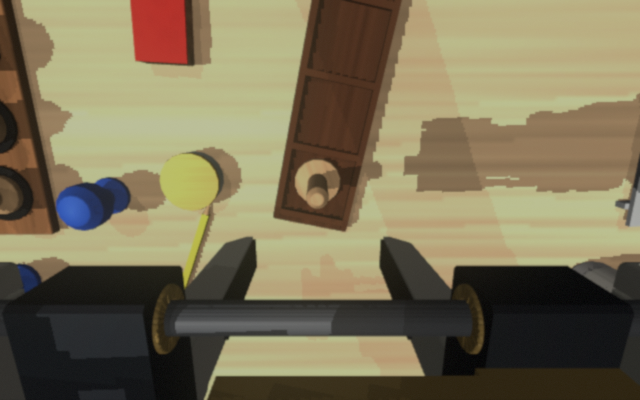

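The ring stand stands upright in the far pocket, foot centred at about (317,182), some 2–3 px toward -y. I'll add 2 mm in y to the next targets. Next is the box.

```bash
python3 -m crank '[[[0,0,0],[13,-31,0],0.7],[[0,0,0],[21,-52,0],0.7],[[0,0,0],[22,-54,0],0.7],[[0,0,0],[22,-54,0],0.7],[[0,0,0],[22,-54,0],0.7]]'|head -2
python3 -m crank '[[[0,0,0],[17,-40,0],0.7],[[0,0,0],[8.6,-22,20],0.7],[[0,0,0],[0,0,40],0.7],[[0,0,0],[0,0,0],0.7]]'
python3 - <<'E'
from h import *
togo((.500,-.1715),.0285,90)
E
```

```text
t: 8.68
tcp_pos: [0.5211, -0.1116, 0.1689]
t: 9.18
tcp_pos: [0.4947, -0.1718, 0.1073]
tcp_rot: [0.0, 1.0, 0.001, -0.003]
ft_force: [-0.8, 0.5, -0.1]
gripper_width: 0.0653
gripper_force: 0.0
t 9.18 tcp [ 494.7 -171.8  107.3] yaw 89.95 tilt [ 0.006  0.002 -1.   ] shift [-5.8  0.2 78.8] turn z -0.05
```

```bash
python3 -m crank '[[[0,0,0],[-3,0,0],0.7],[[0,0,0],[0,0,0],0.7]]'|head -3
python3 - <<'E'
from h import *
togo((.500,-.1715),.0285,90)
E
```

```text
t: 9.43
tcp_pos: [0.5011, -0.1719, 0.1111]
tcp_rot: [-0.0, 1.0, -0.0, 0.001]
t 9.43 tcp [ 501.1 -171.9  111.1] yaw 90.03 tilt [-0.002 -0.    -1.   ] shift [ 1.2  0.4 82.6] turn z 0.03
```

```bash
python3 -m crank '[[[0,0,0],[0,0,40],0.7],[[0,0,0],[0,0,25],0.7],[[0,0,0],[0,0,15],0.7],[[0,0,0],[0,0,2],0.7],[[0,0,0],[0,0,0],0.7]]'|head -6
python3 -m crank '[[[0,0,0],[0,0,0],0],[[0,0,0],[0,0,0],0],[[0,0,0],[0,0,0],0],[[0,0,0],[0,0,0],0]]' 15
python3 - <<'E'
from h import *
togo((.5578,.150),.15,90)
E
```

```text
t: 10.05
tcp_pos: [0.5005, -0.1723, 0.0288]
tcp_rot: [0.0, 1.0, -0.0, 0.0]
ft_force: [-0.2, 0.9, 0.4]
gripper_width: 0.065
gripper_force: 0.0
t: 10.55
tcp_pos: [0.5003, -0.1722, 0.0286]
tcp_rot: [0.0, 1.0, -0.0, 0.0]
ft_force: [-0.3, 1.0, 6.6]
gripper_width: 0.0435
gripper_force: 15.0
t 10.55 tcp [ 500.3 -172.2   28.6] yaw 89.98 tilt [-0.001 -0.    -1.   ] shift [ -57.5  322.2 -121.4] turn z -0.02
```

```bash
python3 -m crank '[[[0,0,0],[0,0,-20],0],[[0,0,0],[0,0,-50],0],[[0,0,0],[0,0,-50],0],[[0,0,0],[-5.5,30,0],0],[[0,0,0],[-9,50,0],0]]'|head -6
python3 -m crank '[[[0,0,0],[-9,54,0],0],[[0,0,0],[-9,54,0],0],[[0,0,0],[-9,54,0],0],[[0,0,0],[-9,46,0],0],[[0,0,0],[-4.5,25,0],0]]'|head -6
python3 -m crank '[[[0,0,0],[-2.5,9.2,0],0],[[0,0,0],[0,0,0],0],[[0,0,0],[0,0,0],0]]'|head -6
python3 - <<'E'
from h import *
togo((.5578,.150),.0247,90)
E
```

```text
t: 11.18
tcp_pos: [0.5148, -0.0931, 0.1491]
tcp_rot: [0.002, 1.0, -0.0, 0.001]
ft_force: [-0.5, 0.7, -0.6]
gripper_width: 0.0436
gripper_force: 15.0
t: 11.8
tcp_pos: [0.5551, 0.1439, 0.148]
tcp_rot: [-0.001, 1.0, 0.0, -0.0]
ft_force: [-0.4, -0.0, -0.1]
gripper_width: 0.0441
gripper_force: 15.0
t: 12.18
tcp_pos: [0.5575, 0.1482, 0.1481]
tcp_rot: [0.001, 1.0, -0.0, -0.0]
ft_force: [-0.8, 0.6, -0.4]
gripper_width: 0.0436
gripper_force: 15.0
t 12.18 tcp [557.5 148.2 148.1] yaw 89.86 tilt [ 0.    -0.001 -1.   ] shift [ -0.3   1.9 123.4] turn z -0.14
```

```bash
python3 -m crank '[[[0,0,0],[0,1.5,50],0],[[0,0,0],[0,0,40],0],[[0,0,0],[0,0,20],0],[[0,0,0],[0,0,8],0],[[0,0,0],[0,0,2],0]]'|head -4
python3 -m crank '[[[0,0,0],[0,0,2],0],[[0,0,0],[0,0,1],0],[[0,0,0],[0,0,0],0]]'|head -4
```

```text
t: 12.8
tcp_pos: [0.5578, 0.1507, 0.0283]
tcp_rot: [0.001, 1.0, -0.0, 0.0]
ft_force: [-0.5, -0.7, -0.4]
t: 13.18
tcp_pos: [0.5579, 0.1516, 0.0256]
tcp_rot: [0.0, 1.0, 0.0, 0.0]
ft_force: [-1.0, -0.0, -0.3]
```

Next is the finial: its TCP height is 16+38-19 = 35 mm.

```bash
python3 -m crank '[[[0,0,0],[0,0,1],0],[[0,0,0],[0,0,0],0]]'|head -4
python3 -m crank '[[[0,0,0],[0,0,0],0.65],[[0,0,0],[0,0,0],0.65],[[0,0,0],[0,0,0],0.65],[[0,0,0],[0,0,-30],0.65],[[0,0,0],[0,0,-50],0.65]]'|tail -2
python3 -m crank '[[[0,0,0],[0,0,-50],0.65],[[0,0,0],[0,0,0],0.65],[[0,0,0],[0,0,0],0.65]]'
python3 - <<'E'
from h import *
togo((.565,-.1715),.035,90)
c=robot.camera_params("wrist"); p,d=robot.capture("wrist"); cv2.imwrite("pics/w4.png",p[:,:,::-1])
E
```

```text
t: 13.42
tcp_pos: [0.5579, 0.1516, 0.0246]
tcp_rot: [0.0, 1.0, 0.0, 0.0]
ft_force: [-0.5, 0.2, 4.3]
gripper_width: 0.0604
gripper_force: 0.0
t: 14.42
tcp_pos: [0.5574, 0.1515, 0.1538]
tcp_rot: [0.0, 1.0, 0.0, -0.0]
ft_force: [-0.6, -0.6, -0.4]
gripper_width: 0.0605
gripper_force: 0.0
t 14.43 tcp [557.4 151.5 153.8] yaw 89.98 tilt [ 0.  0. -1.] shift [  -7.7 -323.   118.8] turn z -0.02
```

View pics/w4.png

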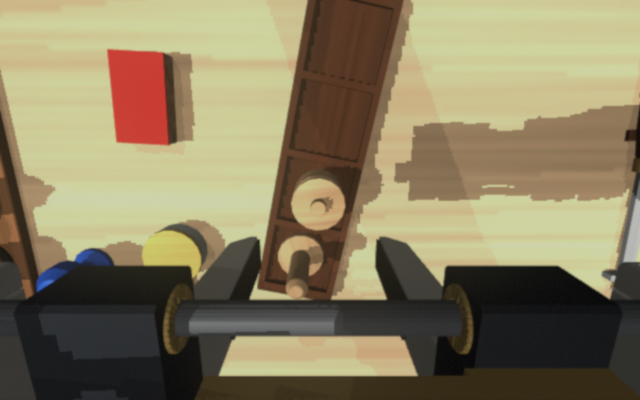

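The box stands upright at (318,203) in the second-farthest pocket, with the ring stand behind it at (298,262). Now the finial.

```bash
python3 -m crank '[[[0,0,0],[-1,-30,0],0.65],[[0,0,0],[-1,-52,0],0.65],[[0,0,0],[-1,-55,0],0.65],[[0,0,0],[-1,-55,0],0.65],[[0,0,0],[-1,-55,0],0.65]]'|head -2
python3 -m crank '[[[0,0,0],[-1,-46,0],0.65],[[0,0,0],[-1,-22,0],0.65],[[0,0,0],[-0.7,-8,0],0.65],[[0,0,0],[0,0,30],0.65],[[0,0,0],[0,0,0],0.65]]'|head -4
python3 -m crank '[[[0,0,0],[0,0,0],0.65],[[0,0,0],[0,0,0],0.65]]'|head -2
python3 - <<'E'
from h import *
togo((.565,-.1715),.035,90)
c=robot.camera_params("wrist"); p,d=robot.capture("wrist"); cv2.imwrite("pics/w5.png",p[:,:,::-1])
E
```

```text
t: 15.1
tcp_pos: [0.5617, -0.0971, 0.1524]
t: 15.72
tcp_pos: [0.5638, -0.1699, 0.1219]
tcp_rot: [-0.001, 1.0, 0.001, -0.002]
ft_force: [1.0, 0.4, -0.1]
t: 15.98
tcp_pos: [0.5657, -0.1711, 0.1249]
t 15.97 tcp [ 565.7 -171.1  124.9] yaw 90.02 tilt [-0.001 -0.    -1.   ] shift [ 0.8 -0.4 89.9] turn z 0.02
```

View pics/w5.png

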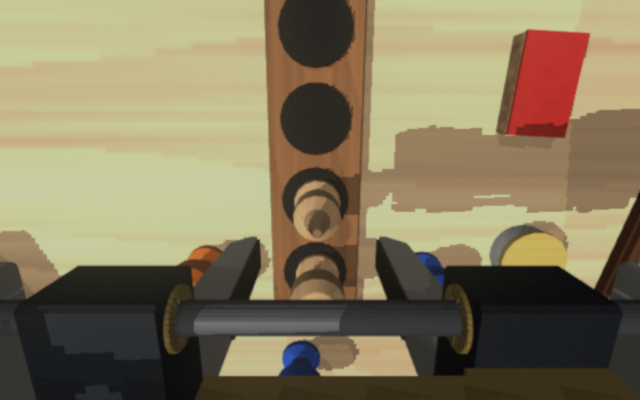

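The finial is at (317,205), centred between the fingers, and the mushroom is behind it at (317,275). Fingers clear the decoys.

```bash
python3 -m crank '[[[0,0,0],[0,0,40],0.65],[[0,0,0],[0,0,30],0.65],[[0,0,0],[0,0,16],0.65],[[0,0,0],[0,0,4],0.65],[[0,0,0],[0,0,0],0.65]]'|head -4
python3 -m crank '[[[0,0,0],[0,0,0],0],[[0,0,0],[0,0,0],0],[[0,0,0],[0,0,0],0],[[0,0,0],[0,0,0],0]]' 12
python3 -m crank '[[[0,0,0],[0,0,-20],0],[[0,0,0],[0,0,-50],0],[[0,0,0],[0,0,-50],0],[[0,0,0],[6,30,0],0],[[0,0,0],[11,50,0],0]]'
python3 - <<'E'
from h import *
togo((.4932,.1633),.031,90)
E
```

```text
t: 16.65
tcp_pos: [0.5657, -0.1716, 0.0347]
tcp_rot: [0.0, 1.0, -0.0, 0.0]
ft_force: [0.3, -0.1, 0.2]
t: 17.15
tcp_pos: [0.5654, -0.1716, 0.0345]
tcp_rot: [0.0, 1.0, -0.0, 0.0]
ft_force: [-0.0, -0.1, 3.3]
gripper_width: 0.0335
gripper_force: 12.0
t: 17.77
tcp_pos: [0.5486, -0.0923, 0.155]
tcp_rot: [0.002, 1.0, -0.0, 0.001]
ft_force: [0.4, 0.8, -0.8]
gripper_width: 0.0336
gripper_force: 12.0
t 17.77 tcp [548.6 -92.3 155. ] yaw 89.78 tilt [-0.002 -0.001 -1.   ] shift [ 56.7 255.5 123.7] turn z -0.22
```

```bash
python3 -m crank '[[[0,0,0],[12,54,0],0],[[0,0,0],[12,54,0],0],[[0,0,0],[12,54,0],0],[[0,0,0],[10,48,0],0],[[0,0,0],[6,28,0],0]]'|head -2
python3 -m crank '[[[0,0,0],[3,17,0],0],[[0,0,0],[0,0,0],0],[[0,0,0],[0,0,0],0]]'|head -2
python3 - <<'E'
from h import *
togo((.4932,.1633),.0305,90)
E
```

```text
t: 18.4
tcp_pos: [0.4955, 0.1493, 0.1542]
t: 18.77
tcp_pos: [0.4937, 0.1621, 0.1541]
t 18.77 tcp [493.7 162.1 154.1] yaw 89.88 tilt [-0.    -0.001 -1.   ] shift [  0.5   1.3 123.6] turn z -0.12
```

```bash
python3 -m crank '[[[0,0,0],[0,0,50],0],[[0,0,0],[0,0,40],0],[[0,0,0],[0,0,20],0],[[0,0,0],[0,0,8],0],[[0,0,0],[0,0,2],0]]'|head -4
python3 -m crank '[[[0,0,0],[0,0,1.5],0],[[0,0,0],[0,0,1.5],0],[[0,0,0],[0,0,0],0]]'|head -4
```

```text
t: 19.4
tcp_pos: [0.4938, 0.1626, 0.0341]
tcp_rot: [0.001, 1.0, -0.0, 0.0]
ft_force: [-0.5, -0.6, -0.3]
t: 19.77
tcp_pos: [0.4936, 0.1636, 0.0316]
tcp_rot: [0.0, 1.0, 0.0, 0.0]
ft_force: [0.1, 1.1, -0.5]
```

```bash
python3 -m crank '[[[0,0,0],[0,0,1.2],0],[[0,0,0],[0,0,0],0]]'|head -4
python3 -m crank '[[[0,0,0],[0,0,0],0.6],[[0,0,0],[0,0,0],0.6],[[0,0,0],[0,0,0],0.6],[[0,0,0],[0,0,-30],0.6],[[0,0,0],[0,0,-50],0.6]]'|head -4
python3 -m crank '[[[0,0,0],[0,0,-50],0.6],[[0,0,0],[0,0,0],0.6],[[0,0,0],[0,0,0],0.6]]'|head -2
python3 - <<'E'
from h import *
togo((.631,-.1715),.039,90)
c=robot.camera_params("wrist"); p,d=robot.capture("wrist"); cv2.imwrite("pics/w6.png",p[:,:,::-1])
E
```

```text
t: 20.02
tcp_pos: [0.4936, 0.1635, 0.0303]
tcp_rot: [0.0, 1.0, 0.0, 0.0]
ft_force: [-1.0, -0.3, 5.1]
t: 20.65
tcp_pos: [0.4925, 0.1632, 0.1095]
tcp_rot: [0.0, 1.0, -0.001, -0.002]
ft_force: [-0.6, 1.3, 0.0]
t: 21.02
tcp_pos: [0.4931, 0.1635, 0.1597]
t 21.02 tcp [493.1 163.5 159.7] yaw 89.98 tilt [-0.  0. -1.] shift [-138.  -334.9  120.7] turn z -0.02
```

View pics/w6.png

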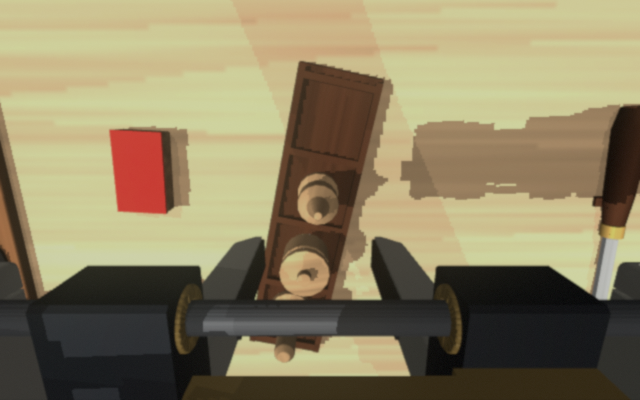

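The finial stands upright at (318,197) in the second pocket from the robot. Now the natural-wood mushroom.

```bash
python3 -m crank '[[[0,0,0],[-13,-31,0],0.65],[[0,0,0],[-20,-48,0],0.65],[[0,0,0],[-22,-53,0],0.65],[[0,0,0],[-22,-53,0],0.65],[[0,0,0],[-22,-53,0],0.65]]'|head -2
python3 -m crank '[[[0,0,0],[-19,-47,0],0.65],[[0,0,0],[-12,-30,0],0.65],[[0,0,0],[-8,-20,0],0.65],[[0,0,0],[0,0,0],0.65],[[0,0,0],[0,0,0],0.65]]'|head -4
python3 - <<'E'
from h import *
togo((.631,-.1715),.039,90)
c=robot.camera_params("wrist"); p,d=robot.capture("wrist"); cv2.imwrite("pics/w7.png",p[:,:,::-1])
t=robot.camera_params("top"); f=np.load("pics/top0.npy"); P=cloud(t,f)
for nm,uv in [("orange",(422,180)),("blue",(337,180))]: print(nm,P[uv[1],uv[0]].round(3))
E
```

```text
t: 21.7
tcp_pos: [0.592, -0.0762, 0.158]
t: 22.32
tcp_pos: [0.6308, -0.1697, 0.1594]
tcp_rot: [-0.001, 1.0, 0.001, -0.001]
ft_force: [0.5, -0.4, 0.0]
t 22.32 tcp [ 630.8 -169.7  159.4] yaw 90.06 tilt [ 0.001  0.001 -1.   ] shift [ -0.4  -1.9 120.4] turn z 0.06
orange [ 0.628 -0.268  0.06 ]
blue [ 0.633 -0.076  0.059]
```

View pics/w7.png

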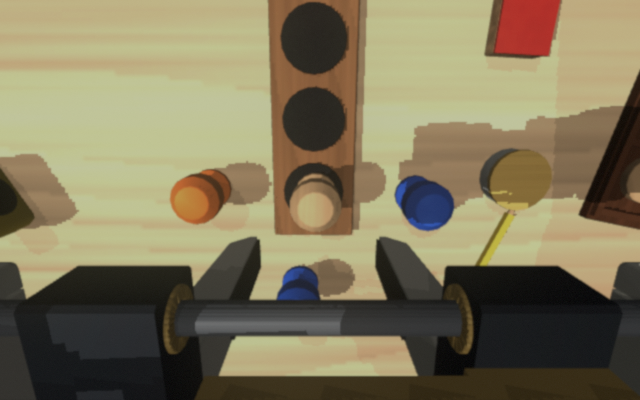

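The wooden mushroom at (315,205) is the one meant. The orange (197,198) and blue (425,205) are about 25 mm outside the fingers' paths.

```bash
python3 -m crank '[[[0,0,0],[0,-1.5,30],0.65],[[0,0,0],[0,0,40],0.65],[[0,0,0],[0,0,30],0.65],[[0,0,0],[0,0,16],0.65],[[0,0,0],[0,0,4],0.65]]'|head -4
python3 -m crank '[[[0,0,0],[0,0,0],0.65],[[0,0,0],[0,0,0],0],[[0,0,0],[0,0,0],0],[[0,0,0],[0,0,0],0],[[0,0,0],[0,0,0],0]]' 12
python3 -m crank '[[[0,0,0],[0,0,-20],0],[[0,0,0],[0,0,-50],0],[[0,0,0],[0,0,-50],0],[[0,0,0],[17,30,0],0],[[0,0,0],[26,46,0],0]]'
python3 - <<'E'
from h import *
togo((.4285,.1766),.035,90)
E
```

```text
t: 23.0
tcp_pos: [0.631, -0.1721, 0.0395]
tcp_rot: [-0.0, 1.0, 0.0, -0.0]
ft_force: [-0.1, -0.6, 0.5]
t: 23.62
tcp_pos: [0.6316, -0.1731, 0.0406]
tcp_rot: [0.0, 1.0, -0.0, 0.0]
ft_force: [-1.4, 1.2, 5.2]
gripper_width: 0.0409
gripper_force: 12.0
t: 24.25
tcp_pos: [0.5886, -0.0977, 0.1618]
tcp_rot: [0.002, 1.0, -0.0, 0.002]
ft_force: [-0.3, 1.5, -0.9]
gripper_width: 0.0411
gripper_force: 12.0
t 24.25 tcp [588.6 -97.7 161.8] yaw 89.82 tilt [-0.003 -0.001 -1.   ] shift [161.4 273.8 126.1] turn z -0.18
```

```bash
python3 -m crank '[[[0,0,0],[29,50,0],0],[[0,0,0],[29,50,0],0],[[0,0,0],[29,50,0],0],[[0,0,0],[29,50,0],0],[[0,0,0],[22,38,0],0]]'|head -2
python3 -m crank '[[[0,0,0],[14,22,0],0],[[0,0,0],[7,12,0],0],[[0,0,0],[0,0,0],0],[[0,0,0],[0,0,0],0]]'|head -2
python3 - <<'E'
from h import *
togo((.4285,.1766),.0366,90)
c=robot.camera_params("wrist"); p,d=robot.capture("wrist"); cv2.imwrite("pics/w8.png",p[:,:,::-1])
E
```

```text
t: 24.88
tcp_pos: [0.4492, 0.143, 0.161]
t: 25.38
tcp_pos: [0.4301, 0.1741, 0.1602]
t 25.38 tcp [430.1 174.1 160.2] yaw 89.9 tilt [-0.001 -0.    -1.   ] shift [  1.7   2.5 123.6] turn z -0.1
```

View pics/w8.png

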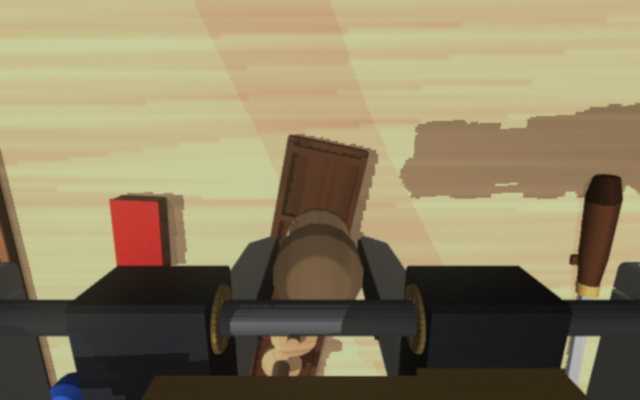

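The mushroom is held upright between the fingers at (318,260), above the near pocket at (330,180). I'll lower it.

```bash
python3 -m crank '[[[0,0,0],[1,1.5,50],0],[[0,0,0],[0,0,40],0],[[0,0,0],[0,0,20],0],[[0,0,0],[0,0,8],0],[[0,0,0],[0,0,2],0]]'|head -4
python3 -m crank '[[[0,0,0],[0,0,1.5],0],[[0,0,0],[0,0,1.5],0],[[0,0,0],[0,0,0],0]]'|head -4
```

```text
t: 26.05
tcp_pos: [0.4287, 0.176, 0.0398]
tcp_rot: [0.001, 1.0, -0.0, -0.0]
ft_force: [0.5, -0.2, -0.1]
t: 26.42
tcp_pos: [0.4286, 0.1767, 0.0373]
tcp_rot: [0.0, 1.0, 0.0, 0.0]
ft_force: [0.2, -0.5, 0.8]
```

```bash
python3 -m crank '[[[0,0,0],[0,0,0.8],0],[[0,0,0],[0,0,0],0]]'|head -4
python3 -m crank '[[[0,0,0],[0,0,0.7],0],[[0,0,0],[0,0,0],0]]'|head -4
```

```text
t: 26.68
tcp_pos: [0.4285, 0.1767, 0.0365]
tcp_rot: [0.0, 1.0, 0.0, 0.0]
ft_force: [-0.2, -0.3, 4.3]
t: 26.92
tcp_pos: [0.4286, 0.1769, 0.0362]
tcp_rot: [0.0, 1.0, 0.0, 0.001]
ft_force: [-2.0, -0.1, 13.0]
```

Contact with the floor, so I'll release, rise, and move clear to the left and up for a last look.

```bash
python3 -m crank '[[[0,0,0],[0,0,0],0.6],[[0,0,0],[0,0,0],0.6],[[0,0,0],[0,0,0],0.6],[[0,0,0],[0,0,-30],0.6],[[0,0,0],[0,0,-50],0.6]]'|head -4
python3 -m crank '[[[0,0,0],[0,0,-50],0.6],[[0,0,0],[0,40,-20],0.6],[[0,0,0],[0,60,0],0.6],[[0,0,0],[0,60,0],0.6],[[0,0,0],[0,60,0],0.6]]'|head -2
python3 -m crank '[[[0,0,0],[0,60,0],0.6],[[0,0,0],[0,40,0],0.6],[[0,0,0],[0,0,0],0.6],[[0,0,0],[0,0,0],0.6]]'|head -2
python3 - <<'E'
from h import *
p,d=robot.capture("side"); q,_=robot.capture("top")
a=cv2.resize(p[120:310,180:480,::-1],None,fx=1.6,fy=1.55); b=cv2.resize(q[130:300,190:440,::-1],(480,290))
cv2.imwrite("pics/end.png",np.vstack([a,b]))
E
```

```text
t: 27.55
tcp_pos: [0.4276, 0.1762, 0.1151]
tcp_rot: [0.0, 1.0, -0.001, -0.002]
ft_force: [0.1, 0.0, -1.0]
t: 28.18
tcp_pos: [0.4283, 0.3983, 0.1855]
t: 28.68
tcp_pos: [0.4285, 0.4952, 0.1849]
```

View pics/end.png

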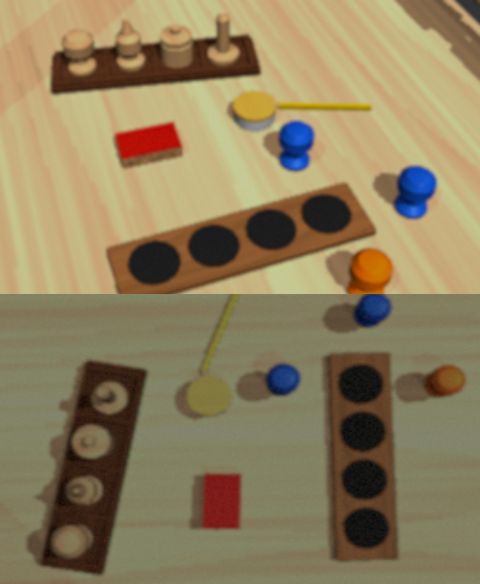

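All four pieces stand upright. From nearest to farthest they are the mushroom (79,52), finial (129,45), box (176,45) and ring stand (223,40). The block and tin haven't moved.

```bash
python3 -c "
from workcell import robot
print(robot.sign_off())"
```

```text
the job is handed in; nothing more can be done
None
```

I moved all four pieces to the pocket rack in reverse order (mushroom nearest, then finial, lidded box, ring stand farthest), all standing upright in the last pictures with the sanding block and wax tin where they were, and handed the job in at about 29 s.

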